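# Clip the cabinet key onto the snap hook

## Task

Put the cabinet key back on its stand: push its ring eye down over the nose of the snap hook against the sprung gate until the eye has passed inside and the gate has snapped shut. Then tug the key gently upwards, so that the eye pulls on the closed gate with about 5 N, to prove that it holds, and leave the key hanging still in the hook. Never press or pull on the hook with more than about 10 N, and leave the other things on the bench where they are.

Things in the scene. Friction and masses are not known exactly. Their poses are not given: they have to be found in the camera images.
- key: Loose control-cabinet key lying flat, 92 mm long, about 60 g: a black rubber-coated grip (46 long x 16 wide x 18 mm high) with a round steel socket barrel (13 mm dia, 20 mm long) at one end and a flat-lying steel ring eye at the other. Origin: centre of the grip's underside. x runs along the key towards the eye (eye centre at x = +35.5 mm), z up out of its upper side.
- key_eye (a point): Centre of the key's ring eye, 9 mm above the key's underside. The ring is of round wire 5 mm thick: hole 20 mm, outside 30 mm across; its plane is the key's xy plane.
- stand: Fixed key stand: foot plate 75 x 70 x 8 mm, 12 mm aluminium post 163 mm high at x = +58 mm, and clamped on it a J-shaped snap hook of 8 mm round steel bar in the stand's xz plane. Origin: level with the underside of the foot, straight under the hook's upturned nose. x runs from the nose (open side, facing the robot) towards the post, z up.
- hook_low (a point): Fixed mark of the stand on the nose's axis, 140 mm above the underside of its foot: the gate's height if the hook is clamped lowest. The hook's real height is NOT measured: nose, gate and seat all stand 0 to 12 mm higher than told here. Then nose top +8 mm from this mark, seat (bottom of the U) upper side -28, lower side -36 mm. Nose inner side x = 4 mm, shank inner side x = 25 mm.
- plate: Fixed bare sheet-metal plate, 345 x 255 mm, lying level; its top, on which key, stand and bystanders stand, is 22 mm above the bench. Origin: on the bench under its centre.
- gate (a joint): Sprung gate, a steel flap 8 mm wide, 3.5 mm thick, hinged at the shank at stand x = 24.5 mm, tip at x = 5 mm beside the nose. 0 = shut (level); grows as it is pushed down into the hook, to 1.3 rad; springs back; cannot open upwards. Starts at 2 N; a ring sliding down close inside the nose slips off its tip after 12 to 20 mm, at 3 to 6 N. The nose comes up through the ring.
- relay: Bystander, not to be disturbed: loose grey plug-in relay, 21 x 27 x 32 mm; origin at the centre of its underside.
- tape: Bystander, not to be disturbed: loose roll of black tape, 58 mm across, 18 mm high; origin at the centre of its underside.
- gland: Bystander, not to be disturbed: loose small plastic cable gland, 20 x 23 x 30 mm; origin at the centre of its underside.
- terminal: Bystander, not to be disturbed: loose flat grey terminal, 42 x 46 x 11 mm; origin at the centre of its underside.

How it is judged:
By the outcome, as a careful person would: the job done as asked, in the order asked, and still so for the second after the job is handed in, with the robot touching nothing.
It also fails if it takes over 69 s, if anything falls off the work surface, if the arm or the gripper's body presses on something with over 40 N, if the wrist force passes 120 N, or if a joint passes its speed limit or range.

## Robot

A 6-joint arm with a two-finger parallel gripper is mounted at the origin on a cart in front of the work surface, level with it; the furniture and walls round the work are solid. World frame = base frame: x ahead of the robot, y to its left, z up, the work surface at z = 0. Lengths are in mm, angles in rad, forces in N, time in s.
With the tool pointing down it reaches from about 275 to 1000 mm from the base axis. Payload 8.4 kg.
Tool frame: the origin (TCP) lies midway between the tips of the shut fingers; the grasp point (between the pads) lies 19 mm behind it; z points along the fingers, y is the line along which they close (so a half turn about z gives the same grasp; the last joint's range is limited). The gripper opens to 85 mm and grips with 20 to 120 N. Pads are 22 mm wide; open, the fingers measure 114 mm over their backs; the gripper's body (76 mm by 85 mm) begins 54 mm behind the grasp point. The pads swing forward as they close: fully open they stand 13 mm farther back than shut.
Start: joints at [-1.159, 0.353, 1.633, -0, 1.155, -0.002], TCP at [251.306, -572.253, 231.281] pointing down, gripper open.
Joint ranges: [-2.63, 2.63], [-0.92, 2.1], [0.06, 2.66], [-1.3, 4.44], [0, 2.69], [-3.02, 3.02]. Speed limits (rad/s): [2.22, 2.22, 2.79, 3.14, 3.14, 3.14].

## Interface

Orientations are given as a unit quaternion [w, x, y, z].
In Python, from bench import robot gives the robot as it stands. Calls block until the motion is done:
- robot.reach(position, orientation): joint-space move of the TCP to a pose.
- robot.servo_line(position, ori=None, v=150): straight line of the TCP; ori=None keeps the orientation; v is the mean speed in mm/s.
- robot.set_joints(angles): joint-space move.
- robot.command_gripper(opening, grip_force=None): opening from 0.0 (shut) to 1.0 (fully open); grip_force is the grip in N (None keeps the last); returns when the fingers have stopped.
- robot.hold(seconds).
- robot.inverse_kinematics(position, orientation): joint angles nearest the present ones, or None.
- robot.sense(): the state.
- robot.read_camera(name): name is "side" or "top"; returns the picture (420x560x3 uint8, red, green, blue); there is no depth.
- robot.camera_model(name): a dict with "mtx" (3x3 intrinsics, pixels), "dist" ([k1, k2, p1, p2, k3] as OpenCV has them; the pictures are not rectified), "R" (3x3) and "t" (3): a world point X has camera coordinates R X + t. Camera axes: x right, y down, z forward; pixel columns grow to the right and rows downward; lengths in mm; the calibration is good to about 2 mm. A picture is of the moment at which its call begins. camera_model takes no time and is no camera call.
A pose or a line that the arm cannot do raises robot.IKError and nothing moves.
- robot.hand_in(): hands the job in; it is judged then, once.
Trained networks look in the newest picture that a camera, given by its name, has taken for a name from the list of things; names that differ only in an ending like _2 or _b are one class to them, and where a whole thing is asked for, a point or a joint stands for the part that bears it (a point fixed in the world has none). Each returns a list of dicts, best first, with "score" (0 to 1); they miss things now and then, are a little off and sometimes report something else, mostly with a low value. They report only what shows in the picture. A call takes as long as a camera call.
- robot.cut_out(camera, label): "pixels" (420x560 bool, what is visible of it) and "location" ([row, column] in pixels, amid what is visible of it).
- robot.mark_of(camera, label): "location" ([row, column] in pixels: a listed point, or the origin of a listed thing).
The state is a dict: "time": time; "joints": joint angles; "joint_vel": joint speeds; "joint_efforts": joint torques, N m; "tool_pos": TCP position; "eef_rot": TCP orientation; "wrist_force": force on the tool from outside, world axes, zero at the start; "ft_torque": the same for the moment, N m; "finger_gap": opening from 0.0 (shut) to 1.0 (fully open); "grip_force": force on a finger pad.
Only numpy, scipy, OpenCV 4.12 (cv2) and the standard library are available. Lean on these libraries where they do the work, as an engineer would, in place of code of your own. Each camera call takes 0.05 s, during which the arm holds its last target. There are 200 camera calls.

## Working session

There is one attempt and no reset: what is moved stays moved. The work goes in short steps, each a Python script; the robot and the scene stay as the last script left them, time stands still between calls to the robot, and variables do not carry over. Pictures are saved under pics/ and viewed, at most 10 in all, crops included, and the job is handed in when it is done.

```bash
ls; mkdir -p pics; python3 - <<'E'
from bench import robot
import cv2,numpy as np
for c in ("top","side"):
    im=robot.read_camera(c); cv2.imwrite(f"pics/{c}0.png",im[:,:,::-1])
    m=robot.camera_model(c); R=np.array(m["R"]);print(c,np.round(-R.T@m["t"]),np.round(R[2],2),np.round(m["mtx"][0],0))
    for n in ["key","key_eye","stand","hook_low","plate","gate","relay","tape","gland","terminal"]:
        r=[]
        for f in ("mark_of","cut_out"):
            try: r.append([(round(d["score"],2),np.round(d["location"]).tolist()) for d in getattr(robot,f)(c,n)[:3]])
            except Exception as e: r.append(str(e)[:60])
        print(n,r)
s=robot.sense();print(s)
E
```

```text
pics
top [356. -12. 943.] [ 0.23 -0.   -0.97] [456.   0. 278.]
key [[(0.73, [217.0, 323.0]), (0.68, [254.0, 217.0]), (0.59, [273.0, 253.0])], [(0.81, [272.0, 254.0]), (0.33, [215.0, 321.0])]]
key_eye [[(0.75, [251.0, 247.0])], [(0.65, [269.0, 253.0]), (0.54, [236.0, 321.0])]]
stand [[(0.75, [196.0, 284.0])], [(0.71, [165.0, 275.0])]]
hook_low [[(0.93, [177.0, 280.0])], [(0.58, [166.0, 270.0])]]
plate [[(0.61, [227.0, 272.0])], [(0.95, [235.0, 272.0])]]
gate ['it knows: gland, hook_low, key, key_eye, plate, relay, stand', [(0.41, [168.0, 283.0])]]
relay [[(0.51, [221.0, 322.0])], [(0.66, [216.0, 323.0]), (0.39, [271.0, 249.0])]]
tape [[(0.75, [216.0, 227.0])], [(0.65, [209.0, 225.0])]]
gland [[(0.59, [253.0, 216.0])], [(0.57, [252.0, 216.0])]]
terminal [[(0.82, [234.0, 323.0])], [(0.63, [238.0, 322.0])]]
side [470. 694. 630.] [ 0.08 -0.79 -0.61] [533.   0. 271.]
key [[(0.28, [215.0, 289.0])], []]
key_eye [[], []]
stand [[], []]
hook_low [[(0.68, [172.0, 237.0])], [(0.63, [190.0, 207.0])]]
plate [[], [(0.95, [222.0, 279.0])]]
gate ['it knows: gland, hook_low, key, key_eye, plate, relay
[... 222 characters left out ...]
'joints': array([-1.15941610e+00,  3.52990735e-01,  1.63340526e+00,  2.45326939e-05,
        1.15521256e+00, -2.39973838e-03]), 'joint_vel': array([ 0.00076194,  0.0009856 , -0.0008757 ,  0.00063398, -0.00019163,
       -0.00087886]), 'joint_efforts': array([-3.22645155e-05, -6.05162287e+01, -3.42433798e+01, -5.11494864e-05,
        1.15925301e-03, -3.66201482e-05]), 'tool_pos': array([ 251.30110193, -572.24740115,  231.28450507]), 'eef_rot': array([-1.00616348e-05,  9.78675515e-01,  2.05412355e-01,  9.37432694e-06]), 'wrist_force': array([-0.23198158, -0.77457515,  0.53985656]), 'ft_torque': array([ 0.04298654, -0.01388772,  0.01107065]), 'grip_force': 0.0, 'finger_gap': 0.9985725701738674}
```

```bash
python3 - <<'E'
import cv2
a=cv2.imread("pics/top0.png")[120:320,170:390]; cv2.imwrite("pics/t1.png",cv2.resize(a,(660,600),interpolation=cv2.INTER_CUBIC))
a=cv2.imread("pics/side0.png")[110:300,140:390]; cv2.imwrite("pics/s1.png",cv2.resize(a,(750,570),interpolation=cv2.INTER_CUBIC))
E
```

```text
(no output)
```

View pics/t1.png

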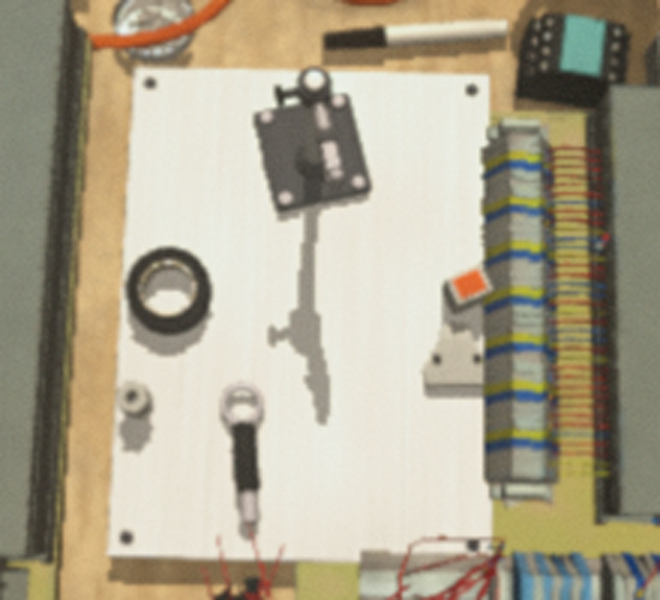

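View pics/s1.png

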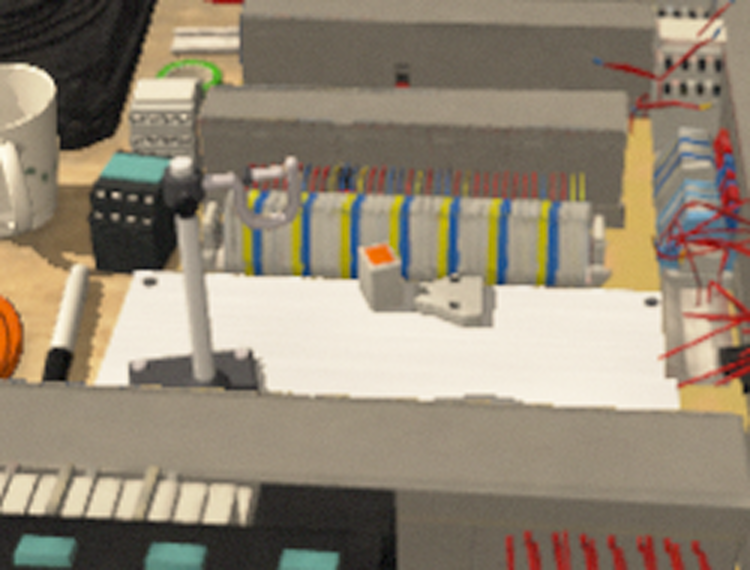

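The top view shows the key with its eye at about (col 250, row 255) and its barrel pointing down at about (253, 289). The stand's post top is near (274, 146) and the hook sits over the foot around (279, 172). In the side view the nose tip is near (237, 163) and the post top near (201, 165). Next I'll zoom in on the hook.

```bash
cat > h.py <<'E'
from bench import robot
import cv2,numpy as np
from scipy.optimize import least_squares
M={c:robot.camera_model(c) for c in("top","side")}
def proj(c,X):
    m=M[c]; return cv2.projectPoints(np.array(X,float).reshape(-1,1,3),cv2.Rodrigues(np.array(m["R"]))[0],np.array(m["t"],float),np.array(m["mtx"]),np.array(m["dist"],float))[0].reshape(-1,2)
def onz(c,uv,z):
    m=M[c];R=np.array(m["R"]);p=cv2.undistortPoints(np.array(uv,float).reshape(-1,1,2),np.array(m["mtx"]),np.array(m["dist"],float)).reshape(-1,2)
    d=np.c_[p,np.ones(len(p))]@R; o=-R.T@np.array(m["t"]); return o+d*((z-o[2])/d[:,2])[:,None]
E
python3 - <<'E'
from h import *
d=robot.cut_out("top","key")[0]; r,c=np.nonzero(d["pixels"]); P=onz("top",np.c_[c,r],31)[:,:2]
m=P.mean(0);u=np.linalg.svd(P-m,full_matrices=False)[2][0]; u*=np.sign(u[0]); t=(P-m)@u; print("key",m,u,np.arctan2(u[1],u[0]),t.min(),t.max(),len(r))
print("eye",onz("top",[[250,255],[247,251]],31)[:,:2],"barrel end",onz("top",[[253,297]],31)[:,:2])
for n,z in(("tape",31),("gland",37),("relay",54),("terminal",33)):
    l=robot.cut_out("top",n)[0]["location"]; print(n,onz("top",[l[::-1]],z)[0,:2])
a=cv2.imread("pics/top0.png")[138:198,245:305]; b=cv2.imread("pics/side0.png")[150:210,190:250]
cv2.imwrite("pics/z.png",np.hstack([cv2.resize(x,(400,400),interpolation=cv2.INTER_CUBIC) for x in(a,b)]))
E
```

```text
key [443.92141774  38.24926654] [0.99518088 0.09805616] 0.09821398151570311 -46.02749077512175 46.34183261111304 329
eye [[475.69375192  41.02014871]
 [483.64128682  47.32642097]] barrel end [[392.51921633  32.36684271]]
tape [568.53163736  96.2389723 ]
gland [479.13590045 108.08026819]
relay [ 553.14606185 -103.12394183]
terminal [ 513.65163796 -103.18722564]
```

View pics/z.png

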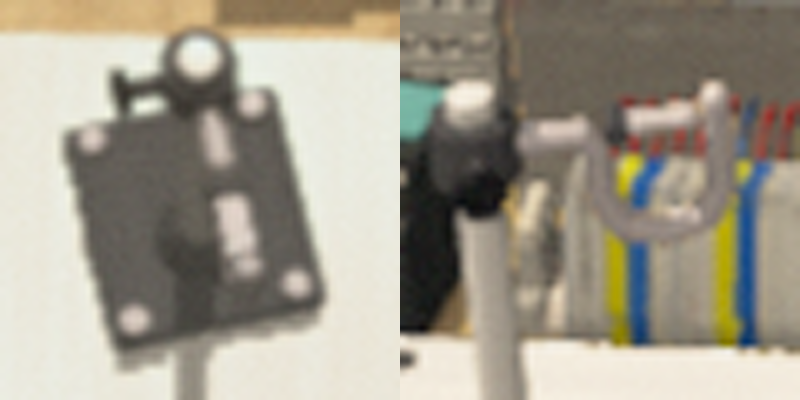

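The zoom shows these features in full-image (col, row):
- **Nose tip:** top view about (281.8, 177.5), side view about (236.4, 162.8).
- **Post top:** top view about (274.2, 145.8), side view about (199.8, 163.4).
- **Foot:** its corners are also visible in the top view.

Next I'll fit the stand pose to these.

```bash
python3 - <<'E'
from h import *
o=lambda x,y,cx,cy:[(x+.5)/6.667-.5+cx,(y+.5)/6.667-.5+cy]
T=lambda x,y:o(x,y,245,138); S=lambda x,y:o(x-400,y,190,150)
foot=onz("top",[T(65,130),T(270,88),T(325,298),T(115,348)],30)[:,:2]
print(foot.round(1), "edges",[np.linalg.norm(foot[i]-foot[(i+1)%4]).round(1) for i in range(4)], "yaws",[np.arctan2(*(foot[a]-foot[b])[::-1]).round(3) for a,b in((0,3),(1,2))],[ (np.arctan2(*(foot[a]-foot[b])[::-1])-np.pi/2).round(3) for a,b in((0,1),(3,2))])
def tri(a,b):
    f=lambda X:np.r_[proj("top",X)[0]-a,proj("side",X)[0]-b]
    r=least_squares(f,[560,0,150]); return r.x,r.fun
for n,a,b in(("nose",T(248,265),S(712,90)),("post",T(197,55),S(468,92))): print(n,tri(a,b))
def pts(p):
    x,y,w,h,dz=p; c,s=np.cos(w),np.sin(w); f=lambda X,Y,Z:[x+c*X-s*Y,y+s*X+c*Y,22+Z]
    return f(0,0,146+h),f(58,0,163+dz)
def res(p):
    n,q=pts(p); return np.r_[proj("top",n)[0]-T(248,265),proj("side",n)[0]-S(712,90),proj("top",q)[0]-T(197,55),proj("side",q)[0]-S(468,92),p[4]/3]
r=least_squares(res,[560,0,0.2,6,0]);print(r.x,r.fun.round(2))
for c in("top","side"): print([d["location"] for d in robot.mark_of(c,"hook_low")[:1]], proj(c,[r.x[0],r.x[1],162])[0][::-1])
E
```

```text
[[683.8  39.2]
 [699.4 -25.6]
 [630.  -44. ]
 [612.3  21.2]] edges [np.float64(66.6), np.float64(71.8), np.float64(67.5), np.float64(73.7)] yaws [np.float64(0.246), np.float64(0.259)] [np.float64(0.237), np.float64(0.265)]
nose (array([594.09298172, -18.49547549, 178.01017796]), array([-0.00145907,  0.03291069, -0.028537  , -0.00867921]))
post (array([649.82413585,  -3.83612728, 184.51325007]), array([-0.00190021,  0.16020224, -0.13369123, -0.04584633]))
[ 5.93896989e+02 -1.85264041e+01  2.57656488e-01  1.00702539e+01
 -3.87989444e-01] [ 0.01  0.13  0.09 -0.05 -0.05  0.06 -0.25 -0.07 -0.13]
[[177.1, 279.5]] [180.12809985 281.66294274]
[[172.1, 236.9]] [171.52168217 237.00032789]
```

```bash
cat >> h.py <<'E'
from scipy.spatial.transform import Rotation as Ro
def q(yaw,tilt=0):
    "tool down with tool x along yaw; tilt swings the tool z from down towards +x(yaw), key x from level to up"
    r=Ro.from_euler('z',yaw)*Ro.from_euler('y',-tilt)*Ro.from_euler('x',np.pi); x,y,z,w=r.as_quat(); return [w,x,y,z]
NX,NY,YAW=594.,-18.5,0.253
def st(X,Z,Y=0):
    c,s=np.cos(YAW),np.sin(YAW); return np.array([NX+c*X-s*Y,NY+s*X+c*Y,Z])
E
python3 - <<'E'
from h import *
ky=0.098; g=[440,37.9]
for t in(0,.3,.6,.9,1.2,1.57): 
    d=np.array([np.cos(t),0,np.sin(t)]) # key x dir in stand xz
    e=np.array([14,0,140.]); p=e-35.5*d+ -7*np.array([-np.sin(t),0,np.cos(t)])
    j=robot.inverse_kinematics(st(p[0],p[2]),q(YAW,t)); print(t,None if j is None else np.round(j,2))
robot.command_gripper(0.5,60)
robot.reach([*g,240],q(ky)); robot.servo_line([*g,60],v=150); robot.servo_line([*g,24.5],v=50)
s=robot.sense(); print(s["tool_pos"],s["wrist_force"],s["joints"])
robot.command_gripper(0,60); s=robot.sense(); print(s["finger_gap"],s["grip_force"],s["wrist_force"])
robot.servo_line([*g,70],v=60); robot.hold(.3); s=robot.sense(); print(s["wrist_force"],s["ft_torque"],s["finger_gap"],s["time"])
robot.reach([*g[:1],g[1],215],q(ky)); 
cv2.imwrite("pics/l.png",robot.read_camera("top")[:,:,::-1]);cv2.imwrite("pics/ls.png",robot.read_camera("side")[:,:,::-1])
for c in("top","side"):
  for n in("key","key_eye"): print(c,n,[(d["score"],d["location"]) for d in robot.mark_of(c,n)[:2]])
a=cv2.imread("pics/l.png")[190:330,190:330];b=cv2.imread("pics/ls.png")[60:260,200:400]
cv2.imwrite("pics/l2.png",np.hstack([cv2.resize(x,(400,400)) for x in(a,b)]))
E
```

```text
0 [-0.04  0.39  1.83 -0.    0.92  1.27]
0.3 [-0.1   0.3   2.04  0.21  0.53  1.05]
0.6 [-0.18  0.3   2.23  1.37  0.24 -0.15]
0.9 [-0.26  0.44  2.38  2.44  0.63 -1.31]
1.2 [-0.32  0.72  2.44  2.57  1.21 -1.58]
1.57 [-0.34  1.09  2.36  2.52  1.82 -1.74]
[440.0451303   37.891776    24.49679476] [0.90799421 0.84706993 0.31568055] [ 8.25085009e-02  4.07942384e-01  2.16625168e+00 -1.85181741e-05
  5.67485875e-01  1.55530649e+00]
0.17348830290385178 58.95088076591492 [-0.67082226 -2.30298716  5.58087711]
[ 0.43153357 -0.6148118  -0.69924335] [ 0.06050182  0.02413141 -0.03167315] 0.1724099845165081 8.8917
top key []
top key_eye []
side key [(0.72, [168.6, 338.7])]
side key_eye [(0.88, [165.5, 312.2])]
```

View pics/l2.png

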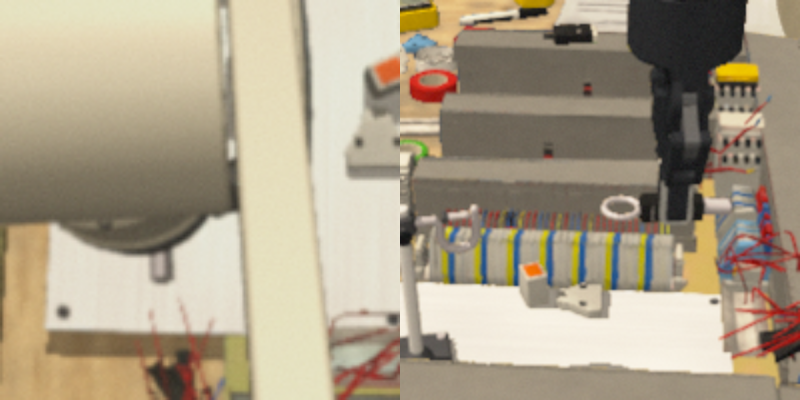

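```bash
cat >> h.py <<'E'
EZ=6.5; EX=35.5
def tcp(ex,ez,tilt=0,ey=0):
    d=np.array([np.cos(tilt),np.sin(tilt)]); n=np.array([-np.sin(tilt),np.cos(tilt)])
    p=np.array([ex,ez])-EX*d-EZ*n; return st(p[0],p[1],ey)
E
python3 - <<'E'
from h import *
print("pred",proj("side",[475.3,41.4,221.5]), proj("side",[[473.3,41.4,221.5],[475.3,41.4,219.5]]))
robot.reach(tcp(-25,215),q(YAW)); robot.servo_line(tcp(-4,204),v=60); robot.hold(.3)
s=robot.sense();print(s["wrist_force"],s["tool_pos"],tcp(-4,204),s["time"])
im=robot.read_camera("side");print([(d["score"],d["location"]) for d in robot.mark_of("side","key_eye")[:1]])
print("exp eye",proj("side",st(-4,204)),"nose top",proj("side",st(0,180)))
a=im[120:200,190:290,::-1].copy(); cv2.imwrite("pics/a1.png",cv2.resize(a,(750,600),interpolation=cv2.INTER_CUBIC))
t=robot.read_camera("top"); cv2.imwrite("pics/a1t.png",t[:,:,::-1])
E
```

```text
pred [[311.05124448 162.41127916]] [[312.44863821 162.45957227]
 [311.00815466 163.59556519]]
[-0.14073943  0.30153558 -0.58268963] [555.67711207 -28.46145847 197.65125961] [555.75744889 -28.38722836 197.5       ] 11.2167
[(0.73, [147.7, 236.0])]
exp eye [[238.06106096 148.66339583]] nose top [[236.33553553 162.00094549]]
```

View pics/a1.png

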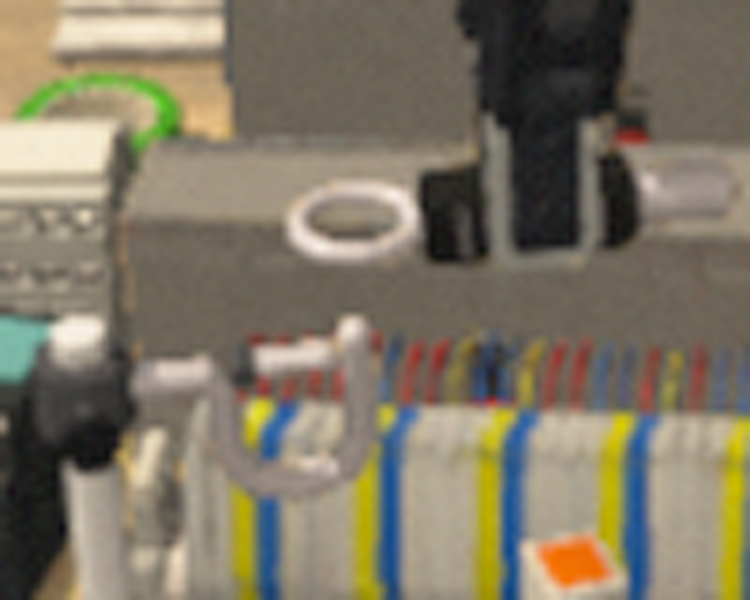

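The ring sits above the nose with its centre at about (236.8, 149.4) and the nose tip at about (236.6, 163). The eye is therefore about 1.8 mm further ahead than assumed, so I'll correct for that and descend with force monitoring.

```bash
sed -i 's/EX=35.5/EX=37.3/' h.py; cat >> h.py <<'E'
def force(n=4):
    f=[]
    for _ in range(n): robot.hold(.02); f.append(robot.sense()["wrist_force"])
    return np.mean(f,0)
E
cat > down.py <<'E'
from h import *
import sys
ex=-4.5
robot.servo_line(tcp(ex,204),v=40); robot.hold(.3); b=force(10); print("base",b)
robot.servo_line(tcp(ex,186),v=50); z=186; pk=0
while z>152:
    z-=1; robot.servo_line(tcp(ex,z),v=20); f=force(3)-b; 
    print(z,f.round(1)); pk=max(pk,f[2])
    if np.linalg.norm(f)>8 or (z>176 and f[2]>4): print("STOP"); break
    if pk>2.5 and f[2]<.8: print("SLIPPED"); break
print(robot.sense()["time"],robot.sense()["tool_pos"])
cv2.imwrite("pics/d.png",cv2.resize(robot.read_camera("side")[120:200,190:290,::-1],(750,600),interpolation=cv2.INTER_CUBIC))
E
python3 down.py
```

```text
base [-0.32813673  0.18228593 -0.43936403]
185 [ 0.6 -0.7 -0. ]
184 [ 0.5 -0.3 -0.5]
183 [ 0.4  0.1 -0.1]
182 [ 0.2  0.2 -0.2]
181 [ 0.7 -0.6 -0.4]
180 [0.4 0.2 0. ]
179 [-0.6 -0.6 -0.6]
178 [ 0.3 -0.3 -0.1]
177 [0.5 0.2 0.2]
176 [ 0.4 -0.6  1.6]
175 [-0.1 -0.   1.8]
174 [ 0.3 -0.6  1.8]
173 [ 0.7 -0.6  2.3]
172 [ 1.5 -0.3  3.1]
171 [ 1.2 -0.3  2.6]
170 [ 0.6 -0.3  3.1]
169 [ 1.  -0.1  3.1]
168 [0.1 0.1 3.8]
167 [0.4 0.1 3.6]
166 [ 0.1 -0.2  4.2]
165 [ 0.6 -0.5  3.8]
164 [-0.3 -0.9  3.8]
163 [-1.6 -0.7  2.4]
162 [-2.3 -0.8  2.1]
161 [-3.2 -1.   1.3]
160 [-3.4 -1.1  0.8]
159 [ 0.6 -0.3 -0.4]
SLIPPED
20.6917 [554.35095254 -28.83771742 152.69172018]
```

View pics/d.png

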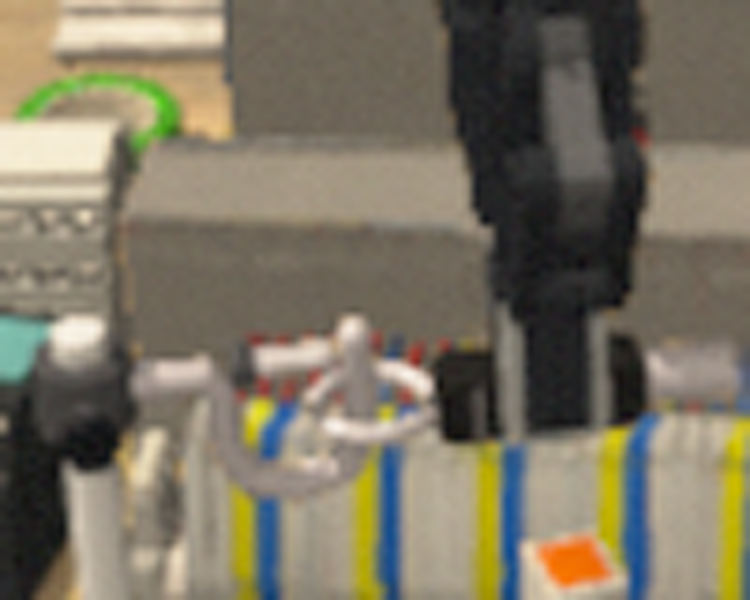

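The gate contact came at eye height 177, the push peaked at about 4.2 N, and the eye slipped inside at 159. The picture shows the gate level and shut, with the ring round the nose beneath it. Now the tug.

```bash
cat > tug.py <<'E'
from h import *
ex=-2.0
robot.servo_line(tcp(ex,158.5),v=20); robot.hold(.3); b=force(8); print("base",b)
robot.servo_line(tcp(ex,163),v=20); z=163.
while z<175:
    f=force(5)-b; print(round(z,2),f.round(1))
    if f[2]<-4.7: break
    z+=.5 if f[2]>-1.2 else .2; robot.servo_line(tcp(ex,z),v=8)
robot.hold(.4); f=force(10)-b; print("tug",f)
cv2.imwrite("pics/tug.png",cv2.resize(robot.read_camera("side")[120:200,190:290,::-1],(750,600),interpolation=cv2.INTER_CUBIC))
robot.servo_line(tcp(ex,160),v=15); print(force(8)-b,robot.sense()["time"],robot.sense()["finger_gap"])
E
python3 tug.py
```

```text
base [ 0.06370042  0.09466979 -0.18143741]
163.0 [-0.1  0.  -0.5]
163.5 [-0.2 -0.1 -0.3]
164.0 [-0.3  0.4 -0.7]
164.5 [ 0.1 -0.1 -0.6]
165.0 [-0.4 -0.4 -0.2]
165.5 [ 0.  -0.  -0.2]
166.0 [-0.1  0.1 -0.4]
166.5 [ 0.1 -0.3 -0.4]
167.0 [-0.2 -0.2  0. ]
167.5 [-0.2 -0.2 -0.8]
168.0 [ 0.1 -0.2 -0.4]
168.5 [ 0.1 -0.2 -0.4]
169.0 [ 0.4 -0.1 -1.9]
169.2 [ 0.6  0.2 -3.1]
169.4 [ 0.6  0.  -4.5]
169.6 [ 0.8  0.1 -5.9]
tug [ 0.91394755  0.11207046 -6.5852851 ]
[-0.03454246 -0.33084208 -0.34897565] 28.45 0.17023450115998554
```

View pics/tug.png

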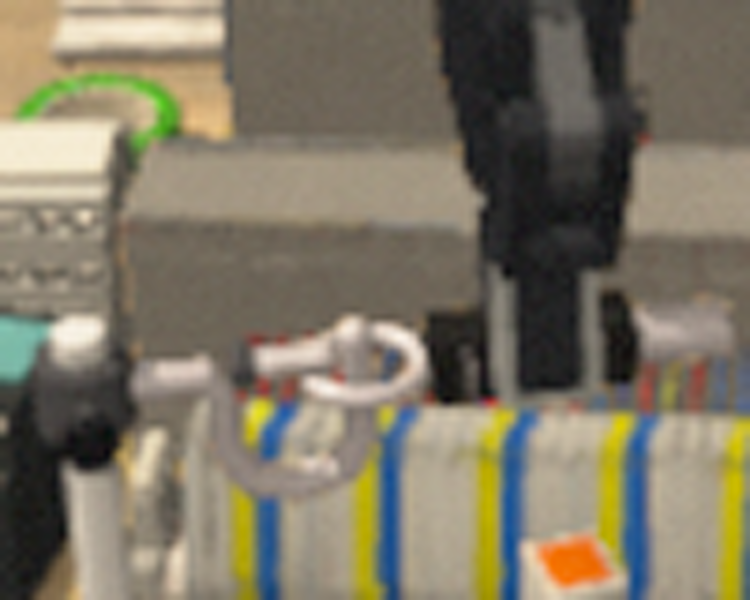

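The ring pulled up against the closed gate with about 6 N and it held. The picture shows the gate still level. Next I'll follow the hook's bend, tilting the key down to a hanging pose before I release it.

```bash
cat > tilt.py <<'E'
from h import *
def pose(t,o=4.):
    p=min(1.2*t,np.pi/2); bx,bz=14.5-14.5*np.cos(p),155.5-14.5*np.sin(p)
    return tcp(bx-o*np.cos(t),bz-o*np.sin(t),t),q(YAW,t)
robot.servo_line(pose(0)[0],v=20); robot.hold(.2); b=force(6); print("base",b)
for t in np.arange(.06,1.21,.06):
    j0=robot.sense()["joints"]; j=robot.inverse_kinematics(*pose(t))
    if j is None or np.abs(j-j0).max()>.7: print("IK",t,j,j0); break
    robot.set_joints(j); f=force(3)-b; print(round(t,2),f.round(1),np.abs(j-j0).max().round(2))
    if np.linalg.norm(f)>6: print("STOP"); break
print(robot.sense()["time"],robot.sense()["finger_gap"])
cv2.imwrite("pics/tilt.png",cv2.resize(robot.read_camera("side")[110:230,180:330,::-1],(750,600),interpolation=cv2.INTER_CUBIC))
E
python3 tilt.py
```

```text
base [-0.28226271 -0.0541496  -0.67742754]
0.06 [ 0.4 -0.1  0.2] 0.08
0.12 [ 0.5 -0.2  0.3] 0.08
0.18 [0.5 0.1 0.4] 0.08
0.24 [0.4 0.6 0.1] 0.09
0.3 [ 1.1 -0.3  0.4] 0.09
0.36 [ 0.9  0.  -0.6] 0.1
0.42 [0.4 0.1 0.5] 0.15
0.48 [ 0.7 -0.3  0.2] 0.22
0.54 [0.3 0.3 0.4] 0.33
0.6 [ 0.5  0.1 -0.4] 0.42
0.66 [ 0.1 -0.1  0.4] 0.41
0.72 [ 0.2 -0.3  0.4] 0.3
0.78 [ 0.5  0.  -0.3] 0.21
0.84 [ 0.1  0.2 -0.6] 0.15
0.9 [ 0.1 -0.   0.2] 0.11
0.96 [ 0.6  0.4 -0.1] 0.12
1.02 [0.2 0.2 0.1] 0.12
1.08 [ 0.3  0.2 -0.2] 0.12
1.14 [ 0.3 -0.  -0.3] 0.12
1.2 [ 0.  -0.1  0. ] 0.12
36.0667 0.16549353765382296
```

View pics/tilt.png

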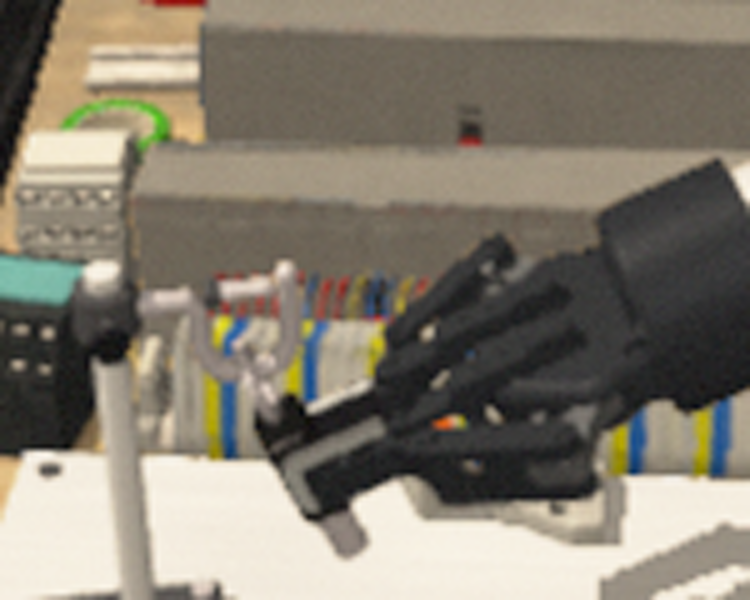

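The key is threaded on the bend with no contact load, tilted about 69° down and with the gate shut. Now I'll release it, back off and let it settle.

```bash
cat > rel.py <<'E'
from h import *
robot.command_gripper(.5); robot.hold(.5)
s=robot.sense(); t=1.2; c,sn=np.cos(YAW),np.sin(YAW)
d=np.array([-np.sin(t)*c,-np.sin(t)*sn,np.cos(t)])
robot.servo_line(s["tool_pos"]+40*d,v=40); robot.servo_line(s["tool_pos"]+130*d,v=80); print(force())
robot.hold(4); a=robot.read_camera("side"); robot.hold(.35); b=robot.read_camera("side"); robot.hold(.35); c=robot.read_camera("side")
k=(slice(150,240),slice(190,260)); print("motion",[cv2.absdiff(cv2.GaussianBlur(x,(5,5),0),cv2.GaussianBlur(y,(5,5),0))[k].max() for x,y in((a,b),(b,c))])
print(robot.sense()["time"])
t=robot.read_camera("top")[:,:,::-1]
cv2.imwrite("pics/r.png",np.hstack([cv2.resize(c[120:240,180:300,::-1],(400,400)),cv2.resize(t[120:320,170:370],(400,400))]))
E
python3 rel.py
```

```text
[ 0.15018452 -0.37849053 -0.09130724]
motion [np.uint8(4), np.uint8(7)]
44.3417
```

View pics/r.png

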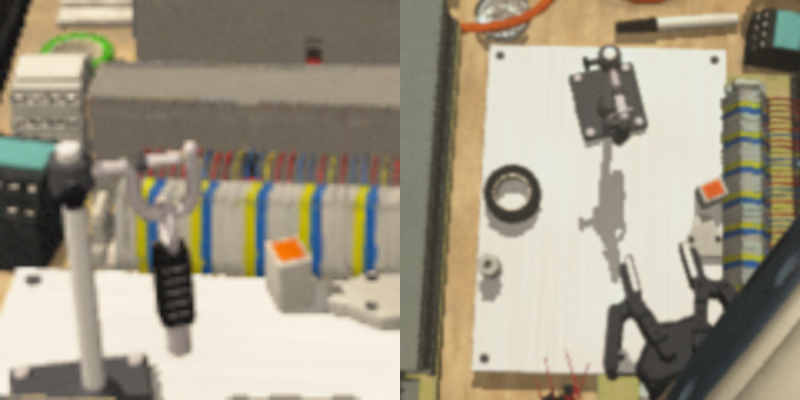

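The key hangs from the seat at about (232, 200) in the side view with the gate shut. The gripper is clear and the bystanders haven't moved. I'll wait a little longer for it to settle, then hand in.

```bash
python3 - <<'E'
from h import *
k=(slice(150,240),slice(190,260)); g=lambda:cv2.GaussianBlur(robot.read_camera("side"),(5,5),0)[k]
robot.hold(5); a=g(); robot.hold(.3); b=g(); robot.hold(.3); c=g(); print(cv2.absdiff(a,b).max(),cv2.absdiff(b,c).max(),robot.sense()["time"])
print(robot.hand_in())
E
```

```text
5 4 50.1417
the job is handed in; nothing more can be done
None
```

The key hangs still in the hook with the gate shut, handed in at about 50 s: the push peaked at about 4 N, and the upward tug held at about 6 N, a little over the 5 N asked for.

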